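# Set the acclimatising cabinet's door ajar on its stay

### The arm

A 7-joint arm with a two-finger parallel gripper is mounted at the origin on the work surface. World frame = base frame: x ahead of the robot, y to its left, z up, the work surface at z = 0. Lengths are in m, angles in rad, forces in N, time in s.
With the tool pointing down it reaches from about 0.425 to 0.975 m from the base axis. Payload 16.7 kg.
Tool frame: the origin (TCP) lies midway between the tips of the shut fingers; the grasp point (between the pads) lies 19 mm behind it; z points along the fingers, y is the line along which they close (so a half turn about z gives the same grasp; the last joint's range is limited). The gripper opens to 85 mm and grips with 20 to 120 N. Pads are 22 mm wide; open, the fingers measure 114 mm over their backs; the gripper's body (76 mm by 85 mm) begins 54 mm behind the grasp point. The pads swing forward as they close: fully open they stand 13 mm farther back than shut.
Start: joints at [1.04, 0.426, 0.074, 1.606, -0.034, 1.111, -0.067], TCP at [0.251, -0.626, 0.231] pointing down, gripper open.
Joint ranges: [-2.85, 2.85], [-0.5, 2.14], [-1.23, 1.37], [0.21, 2.46], [-1.02, 4.16], [0.16, 2.05], [-2.73, 2.73]. Speed limits (rad/s): [1.89, 1.89, 2.39, 2.39, 3.01, 3.01, 3.01].

### API

Orientations are given as a unit quaternion [w, x, y, z].
In Python, from rig import manip gives the robot as it stands. The module is installed in compiled form; this text tells all that it offers. Calls block until the motion is done:
- manip.move_to(position, orientation): joint-space move of the TCP to a pose.
- manip.move_straight(position, orientation=None, feed=0.15): straight line of the TCP; orientation=None keeps the orientation; feed is the mean speed in m/s.
- manip.goto_joints(angles): joint-space move.
- manip.set_gripper(opening, strength=None): finger opening in m; strength is the grip in N (None keeps the last); returns when the fingers have stopped.
- manip.wait(seconds).
- manip.inverse_kinematics(position, orientation): joint angles nearest the present ones, or None.
- manip.read_state(): the state.
- manip.read_camera(name): name is "side" or "top"; returns a dict with "pixels" (480x640x3 uint8, red, green, blue), "z_map" (480x640 float32, m along the optical axis (not along the pixel's ray), 0 where there is no reading), "fx", "fy", "cx", "cy" (pixels), "R" (3x3) and "t" (3): a world point X has camera coordinates R X + t. Camera axes: x right, y down, z forward; pixel columns grow to the right and rows downward; lengths in m; the calibration is good to about 2 mm. A picture is of the moment at which its call begins.
A pose or a line that the arm cannot do raises manip.PlanningError and nothing moves.
- manip.job_done(): hands the job in; it is judged then, once.
Trained networks look in a picture, given as the dict that the camera call returned (one of the last four; its "shot" number tells which), for a name from the list of things; names that differ only in an ending like _2 or _b are one class to them, and where a whole thing is asked for, a point or a joint stands for the part that bears it (a point fixed in the world has none). Each returns a list of dicts, best first, with "p" (0 to 1); they miss things now and then, are a little off and sometimes report something else, mostly with a low value. They report only what shows in the picture. A call takes as long as a camera call.
- manip.recognise(name, picture): "location" ([x, y, z] in m, in the coordinates of the camera as it stood for that picture, good to about 4 mm: the middle of the surface that is visible of it).
- manip.outline_of(name, picture): "pixels" (480x640 bool, what is visible of it).
The state is a dict: "t": time; "qpos": joint angles; "qvel": joint speeds; "joint_efforts": joint torques, N m; "ee_pos": TCP position; "tool_rot": TCP orientation; "wrist_force": force on the tool from outside, world axes, zero at the start; "ft_torque": the same for the moment, N m; "width": finger opening in m; "finger_force": force on a finger pad.
Only numpy, scipy, OpenCV 4.12 (cv2) and the standard library are available. Lean on these libraries where they do the work, as an engineer would, in place of code of your own. Each camera call takes 0.05 s, during which the arm holds its last target. There are 200 camera calls.

### The job

The stay bar of the small parts-acclimatising cabinet lies loose on its roof. Set the door ajar by dropping the stay's second hole counted from its knob (the third from the pivot) over the peg on the roof, so that the bar lies fully down, flat over the roof, with the peg standing through that hole; then let go. Leave the things on the roof and around the cabinet where they are.

Things in the scene. Friction and masses are not known exactly. Their poses are not given: they have to be found in the camera images.
- cabinet: cream cabinet, 250 mm deep (x), 220 mm wide (y), flat roof 120 mm above the table; fixed. Origin: on the table, middle of the foot of its front face. x points from the front to the back, y to the left seen from the front, z up. A glazed door covers the front; its vertical hinge axis stands at (-8, +100) mm (x, y) in this frame and the door reaches 200 mm from it, its top 120 mm above the table
- slot_mid (a point): middle of the dark slot in the roof, at (40, -30, 120) mm in the cabinet's frame, with the cabinet's axes. The peg, a plain steel pin 10 mm in diameter with a flat top 20 mm above the roof, is clamped in this slot anywhere up to 12 mm to the front or back of this point (along the cabinet's x; 0 mm sideways); where exactly is not given: look or feel. It does not move
- door (a joint): door angle about its hinge, rad: 0 shut, growing as its free (right) edge swings out to the front, at most 1.2. It turns with a light friction (about 0.06 N m) and stays where it is left. In the cabinet's frame the door points from the hinge along (-sin a, -cos a)
- stay_pivot (a point): pivot of the bar on the door's top edge, 130 mm from the door's hinge axis, at the height of the bar's underside. x along the bar to its free end, z up. The bar swivels freely here and its free end lifts (up to 0.7 rad) about a level axis across the bar 2.5 mm above this point; its weight (about 0.16 kg) drops it back to level, its underside 4 mm above the roof, where a stop holds it
- stay_hole (a point): the hole to use: the second from the knob, at 110 mm from the pivot's axis; the point is its centre at the bar's underside, same axes as stay_pivot. The steel bar is 200 mm long (15 mm behind the pivot to 185 mm ahead of it), 28 mm wide, 5 mm thick, with four like holes 13 mm across, at 50, 80, 110 and 140 mm from the pivot
- stay_knob (a point): foot of the upright round knob near the bar's free end, 168 mm from the pivot's axis; the point is the knob's centre at the bar's top face, same axes as stay_pivot. The knob is 18 mm in diameter and stands 38 mm above the bar: the place to hold the bar. A level bar cannot pass the peg: lift it over
- ring_gauge: steel ring 52 mm across, 18 mm high, on the back of the cabinet's roof; bystander. Origin: middle of its underside
- gauge_case: closed wooden case 45 x 70 x 28 mm on the back of the cabinet's roof; bystander. Origin: middle of its underside
- sleeve_a: turned steel sleeve 32 mm across, 50 mm high, on the table beside the cabinet; bystander. Origin: middle of its underside
- sleeve_b: turned steel sleeve 42 mm across, 65 mm high, on the table beside the cabinet; bystander. Origin: middle of its underside
- loupe: black loupe 44 mm across, 50 mm high, on the table beside the cabinet; bystander. Origin: middle of its underside
- jar: lidded jar 60 mm across, 80 mm high, on the table; bystander. Origin: middle of its underside
- lens_brush: 160 mm brush lying on the table; bystander

How it is judged:
By the outcome, as a careful person would: the job done as asked, in the order asked, and still so for the second after the job is handed in, with the robot touching nothing.
It also fails if it takes over 51 s, if anything falls off the work surface, if the arm or the gripper's body presses on something with over 40 N, if the wrist force passes 120 N, or if a joint passes its speed limit or range.

## Working session

There is one attempt and no reset: what is moved stays moved. The work goes in short steps, each a Python script; the robot and the scene stay as the last script left them, time stands still between calls to the robot, and variables do not carry over. Pictures are saved under pics/ and viewed, at most 10 in all, crops included, and the job is handed in when it is done.

```bash
mkdir -p pics; cat > h.py <<'E'
import numpy as np, cv2
from rig import manip
def cloud(c):
    z=c["z_map"]; v,u=np.mgrid[:480,:640]
    P=np.stack([(u-c["cx"])/c["fx"]*z,(v-c["cy"])/c["fy"]*z,z],-1)
    return (P-c["t"])@np.array(c["R"])   # R^T (p-t)
def w(c,p): return (np.array(p)-c["t"])@np.array(c["R"])
def save(c,n): cv2.imwrite(f"pics/{n}.png",c["pixels"][:,:,::-1])
def proj(c,X):
    q=np.array(c["R"])@np.array(X)+c["t"]; return q[0]/q[2]*c["fx"]+c["cx"],q[1]/q[2]*c["fy"]+c["cy"]
E
python3 - <<'E'
from h import *
for n in("top","side"):
    c=manip.read_camera(n); save(c,n+"0")
    np.savez(f"{n}0.npz",**{k:c[k] for k in("pixels","z_map","fx","fy","cx","cy","R","t")})
    P=cloud(c)
    for k in("cabinet","door","stay_pivot","stay_knob","stay_hole","slot_mid","ring_gauge","gauge_case","sleeve_a","sleeve_b","loupe","jar","lens_brush"):
        try: r=manip.recognise(k,c)
        except Exception as e: print(k,e); continue
        print(n,k,[(w(c,d["location"]).round(3).tolist(),round(d["p"],2)) for d in r[:2]])
s=manip.read_state(); print(s["t"],s["ee_pos"],s["tool_rot"])
E
```

```text
top cabinet [([0.644, -0.007, 0.115], 0.96)]
top door [([0.526, 0.023, 0.128], 0.74)]
top stay_pivot [([0.548, 0.025, 0.13], 0.67)]
top stay_knob [([0.554, 0.021, 0.133], 0.74)]
top stay_hole [([0.551, 0.024, 0.13], 0.73)]
top slot_mid [([0.641, -0.01, 0.12], 0.93), ([0.752, 0.055, 0.138], 0.34)]
top ring_gauge [([0.753, 0.055, 0.139], 0.69)]
top gauge_case [([0.748, -0.079, 0.147], 0.84)]
top sleeve_a [([0.47, -0.192, 0.05], 0.67), ([0.576, -0.165, 0.063], 0.62)]
top sleeve_b [([0.47, -0.192, 0.05], 0.67), ([0.576, -0.165, 0.063], 0.62)]
top loupe []
top jar [([0.747, 0.2, 0.083], 0.95)]
top lens_brush [([0.293, 0.371, 0.019], 0.73)]
side cabinet [([0.628, -0.082, 0.113], 0.69), ([0.494, -0.004, 0.107], 0.17)]
side door [([0.495, -0.004, 0.106], 0.9)]
side stay_pivot [([0.56, 0.021, 0.129], 0.68)]
side stay_knob [([0.551, 0.024, 0.129], 0.66)]
side stay_hole [([0.557, 0.026, 0.129], 0.84)]
side slot_mid [([0.631, -0.085, 0.114], 0.64)]
side ring_gauge [([0.754, 0.042, 0.133], 0.84), ([0.474, -0.207, 0.034], 0.47)]
side gauge_case [([0.747, -0.102, 0.15], 0.65)]
side sleeve_a [([0.474, -0.209, 0.035], 0.81), ([0.574, -0.187, 0.044], 0.63)]
side sleeve_b [([0.474, -0.209, 0.035], 0.81), ([0.574, -0.187, 0.044], 0.63)]
side loupe [([0.627, -0.085, 0.115], 0.65)]
side jar [([0.756, 0.189, 0.078], 0.62)]
side lens_brush [([0.293, 0.359, 0.013], 0.84), ([0.475, -0.21, 0.037], 0.58)]
1.4 [ 0.25145405 -0.62640143  0.23131351] [-3.23300409e-06  9.81840734e-01  1.89707073e-01  1.20476799e-05]
```

View pics/top0.png

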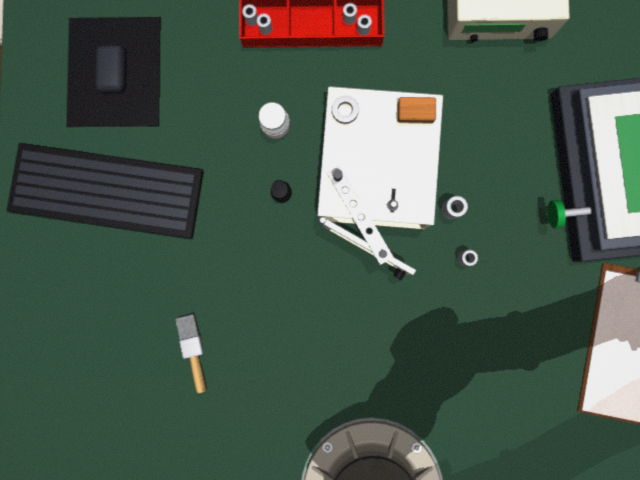

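View pics/side0.png

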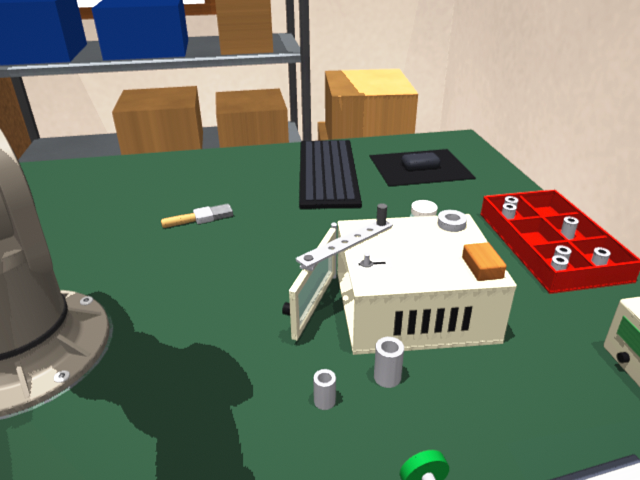

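The top picture shows the cabinet roof at about (325-440, 90-225). The door is ajar from its hinge near (322,220) to (412,272). The stay runs from its pivot (382,255) to the knob (337,174), and the peg is at (393,204). Next I'll measure these from the depth map.

```bash
cat > meas.py <<'E'
from h import *
from scipy.optimize import least_squares
def measure(n,c):
    P=cloud(c); Z=P[...,2]; ok=c["z_map"]>0
    near=ok&(P[...,0]>.42)&(P[...,0]<.85)&(abs(P[...,1])<.16)
    roof=near&(abs(Z-.12)<.003)
    print(n,"roofz",np.median(Z[roof]),roof.sum())
    for lo,hi in((.137,.146),(.155,.18)):
        m=near&(Z>lo)&(Z<hi)
        k,l,s,ce=cv2.connectedComponentsWithStats(m.astype(np.uint8))
        for i in range(1,k):
            if s[i,4]>2: print(lo,s[i,4],ce[i].round(1),P[l==i].mean(0).round(4),np.ptp(P[l==i],axis=0).round(3))
    m=near&(Z>.1255)&(Z<.134)&(P[...,0]<.70)
    k,l,s,ce=cv2.connectedComponentsWithStats(m.astype(np.uint8)); i=1+np.argmax(s[1:,4])
    q=P[l==i][:,:2].astype(np.float32); r=cv2.minAreaRect(q); print("bar",r, np.median(Z[l==i])); print(cv2.boxPoints(r).round(4).tolist())
    q=P[roof][:,:2].astype(np.float32); r=cv2.minAreaRect(q); print("roof",r); print(cv2.boxPoints(r).round(4).tolist())
if __name__=="__main__":
    for n in("top","side"): measure(n,np.load(n+"0.npz"))
    c=np.load("top0.npz"); im=cv2.resize(c["pixels"][160:285,310:450,::-1],None,fx=5,fy=4.8 if 0 else 4.8,interpolation=cv2.INTER_CUBIC)
    cv2.imwrite("pics/crop.png",im)
E
python3 meas.py
```

```text
top roofz 0.12012461881083497 10939
0.137 285 [344.5 108.7] [0.7532 0.0542 0.1391] [0.05  0.049 0.007]
0.137 4 [423.8  97.8] [ 0.7711 -0.0944  0.1448] [0.002 0.004 0.001]
0.137 4 [432.2  97.2] [ 0.7721 -0.1104  0.1445] [0.002 0.004 0.003]
0.137 11 [398.3 102.9] [ 0.7618 -0.0467  0.1446] [0.014 0.002 0.003]
0.137 4 [428.   98.5] [ 0.7697 -0.1024  0.1445] [0.003 0.003 0.002]
0.137 5 [417.6 102.8] [ 0.7616 -0.0828  0.1449] [0.006 0.002 0.002]
0.137 3 [413.  103.7] [ 0.7599 -0.0741  0.1455] [0.002 0.004 0.001]
0.137 3 [434.7 105.7] [ 0.7557 -0.1145  0.1454] [0.002 0.002 0.   ]
0.137 3 [419.  107.7] [ 0.7522 -0.0852  0.1454] [0.002 0.004 0.001]
0.137 42 [402.2 117.6] [ 0.7342 -0.0538  0.1433] [0.025 0.021 0.009]
0.137 7 [423.9 110.6] [ 0.7466 -0.0942  0.1451] [0.01  0.007 0.001]
0.137 5 [404.4 112. ] [ 0.7442 -0.0578  0.1454] [0.004 0.006 0.001]
0.137 7 [410.4 111.9] [ 0.7444 -0.0691  0.1453] [0.004 0.007 0.001]
0.137 4 [421. 112.] [ 0.7439 -0.0889  0.1453] [0.004 0.004 0.001]
0.137 4 [415.5 116.2] [ 0.7359 -0.0785  0.1453] [0.002 0.005 0.001]
0.137 56 [422.8 119.9] [ 0.7294 -0.0923  0.14
[... 1552 characters left out ...]
-0.0383  0.1388] [0.009 0.009 0.003]
0.155 88 [381.4 208.2] [0.6252 0.0629 0.1625] [0.017 0.019 0.012]
bar ((0.5545828938484192, 0.024756088852882385), (0.20136861503124237, 0.03187541291117668), 30.128366470336914) 0.12787952924108423
[[0.4595000147819519, -0.012000000104308128], [0.4754999876022339, -0.03959999978542328], [0.6496999859809875, 0.061500001698732376], [0.6337000131607056, 0.08910000324249268]]
roof ((0.6290874481201172, -0.012115925550460815), (0.22550594806671143, 0.3330412805080414), 85.15884399414062)
[[0.4535999894142151, -0.1103999987244606], [0.7854999899864197, -0.13850000500679016], [0.8044999837875366, 0.08619999885559082], [0.47269999980926514, 0.11429999768733978]]
```

View pics/crop.png

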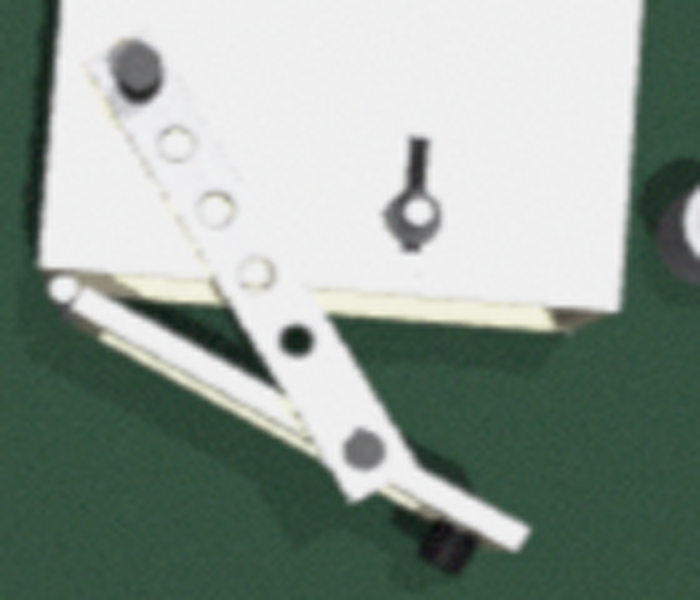

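The measurements agree with what is given. The pivot-hinge distance comes out at 130.3 mm, and the peg lies 10 mm in front of slot_mid with no sideways offset. Next I'll plan through the mechanism's kinematics, then grasp the knob and lift.

```bash
cat > plan.py <<'E'
from h import *
from scipy.spatial.transform import Rotation as Ro
S=np.array([.0007,-.0015])               # half the top/side camera disagreement
CX=np.array([.9964,-.0853]); CY=np.array([.0853,.9964])
front=np.array([.5445,-.0024])+S
hinge=front-.008*CX+.1*CY
peg=np.array([.5718,-.0348])+S
piv0=np.array([.4793,-.0146])+S; yaw0=np.deg2rad(29.85)
ZT=.0085  # TCP above bar underside (2.5+..): bar top + ~3.5 mm
def door_pivot(a): return hinge+.13*(-np.sin(a)*CX-np.cos(a)*CY)
d0=(piv0-hinge); A0=np.arctan2(-d0@CX,-d0@CY)
def bar(piv,yaw,th): # axis frame origin at z .1265
    R=Ro.from_euler('ZY',[yaw,-th]).as_matrix()
    return np.array([*piv,.1265]),R
def tcp(piv,yaw,th,s=-1):
    o,R=bar(piv,yaw,th)
    p=o+R@np.array([.168,0,ZT-.0025])
    T=np.stack([s*R[:,0],-s*R[:,1],-R[:,2]],1)
    return p,Ro.from_matrix(T).as_quat()[[3,0,1,2]]
def over(peg,th): # door angle and yaw which put the hole over the peg at lift th
    r=.11*np.cos(th); v=peg-hinge; d=np.linalg.norm(v)
    a=np.arctan2(-v@CX,-v@CY)+np.arccos((d*d+.13**2-r*r)/(2*d*.13))
    p=door_pivot(a); q=peg-p
    return a,p,np.arctan2(q[1],q[0])
def state(tag=""):
    s=manip.read_state(); print(tag,round(s["t"],2),s["ee_pos"].round(4),"F",np.round(s["wrist_force"],1),"w",round(float(s["width"]),4),"f",np.round(s["finger_force"],1)); return s
E
python3 - <<'E'
from plan import *
print(hinge,A0,door_pivot(A0)-piv0,over(peg,0.))
a,p,y=over(peg,.27)
for s in(1,-1):
    for args in((piv0,yaw0,0.),(piv0,yaw0,.27),(p,y,.27)):
        q=manip.inverse_kinematics(*tcp(*args,s)); print(s,None if q is None else np.round(q,2))
E
```

```text
[0.5457588 0.0964224] 0.44347466336158603 [0.00016281 0.0002786 ] (np.float64(0.5696272506896272), array([ 0.46656177, -0.00667627]), np.float64(-0.27266755222515215))
1 [ 0.11  0.49 -0.43  1.78  0.24  0.93 -1.46]
1 [ 0.25  0.32 -0.48  1.95  0.09  0.65 -1.31]
1 [ 0.18  0.29 -0.3   1.96  0.29  0.66 -2.13]
-1 [ 0.52  0.67 -1.03  1.75  0.64  1.09  1.36]
-1 [ 0.66  0.46 -1.02  1.93  0.48  0.74  1.51]
-1 [ 0.46  0.34 -0.63  1.95  0.47  0.71  0.87]
```

```bash
python3 - <<'E'
from plan import *
p,q=tcp(piv0,yaw0,0.,1)
manip.set_gripper(.05,40)
manip.move_to(p+[0,0,.1],q); state("above")
manip.move_straight(p,q,feed=.12); state("down")
manip.set_gripper(0.,40); state("grip")
for th in(.09,.18,.27):
    manip.move_straight(*tcp(piv0,yaw0,th,1),feed=.08); state(th)
a1,p1,y1=over(peg,.27); N=6
for i in range(1,N+1):
    f=i/N; manip.move_straight(*tcp(door_pivot(A0+f*(a1-A0)),yaw0+f*(y1-yaw0),.27,1),feed=.1)
state("over")
for n in("top","side"):
    c=manip.read_camera(n); save(c,n+"1"); np.savez(f"{n}1.npz",**{k:c[k] for k in("pixels","z_map","fx","fy","cx","cy","R","t")})
    x0,x1,y0,y1_=(320,450,170,290) if n=="top" else (280,480,170,320)
    cv2.imwrite(f"pics/{n}1c.png",cv2.resize(c["pixels"][y0:y1_,x0:x1,::-1],None,fx=4,fy=4,interpolation=cv2.INTER_CUBIC))
E
```

```text
above 4.62 [0.6258 0.0664 0.2324] F [ 0.8  0.3 -0. ] w 0.0498 f 0.0
down 5.6 [0.6262 0.0677 0.1332] F [0.3 0.3 0.4] w 0.0499 f 0.0
grip 5.99 [0.626  0.0676 0.1329] F [2.  0.4 1.3] w 0.0168 f 38.9
0.09 6.33 [0.6245 0.0665 0.1479] F [-0.1  1.1 -1.4] w 0.0173 f 39.0
0.18 6.67 [0.6223 0.0654 0.1623] F [-1.2  1.2 -1.7] w 0.017 f 39.0
0.27 7.02 [0.619  0.0636 0.1768] F [-0.6  0.4 -1.2] w 0.0169 f 39.0
over 9.09 [ 0.6251 -0.0492  0.1771] F [-0.5  0.7 -0.6] w 0.0169 f 39.1
```

View pics/top1c.png

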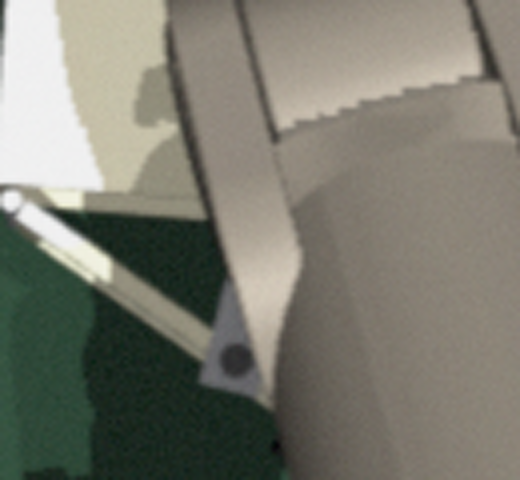

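View pics/side1c.png

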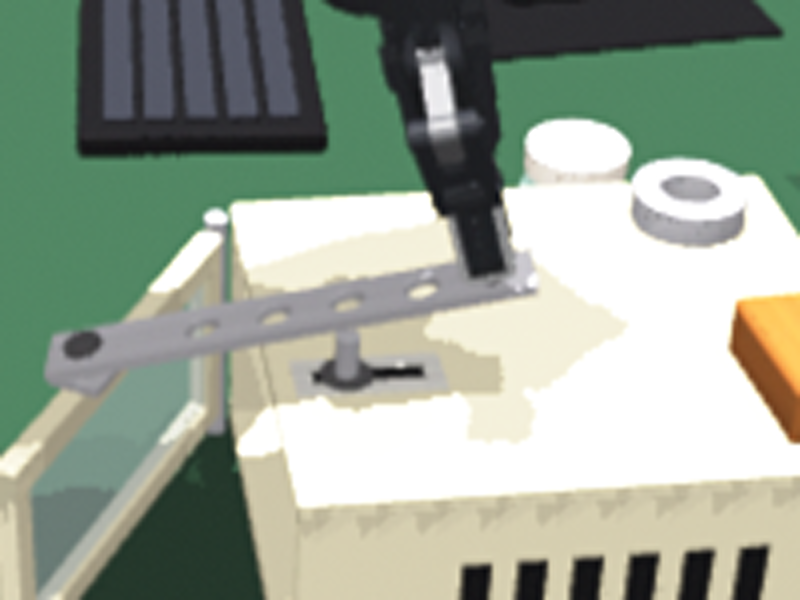

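In the side crop the four holes are at about x = 203, 275, 347 and 423. The third from the pivot (347,303) stands directly over the peg (347,345). The top view is blocked by the arm. Next I'll lower along the constrained path and watch the force.

```bash
python3 - <<'E'
from plan import *
f0=manip.read_state()["wrist_force"]
for th in(.23,.2,.18,.16,.145,.13,.11,.08,.05,.025,0.):
    _,p,y=over(peg,th); manip.move_straight(*tcp(p,y,th,1),feed=.05)
    s=state(th)
    if np.linalg.norm(s["wrist_force"]-f0)>8: print("contact at",th); break
c=manip.read_camera("side"); save(c,"side2")
cv2.imwrite("pics/side2c.png",cv2.resize(c["pixels"][170:320,280:480,::-1],None,fx=4,fy=4,interpolation=cv2.INTER_CUBIC))
E
```

```text
0.23 9.47 [ 0.626  -0.0504  0.1704] F [ 0.9 -0.5 -0.6] w 0.0169 f 39.1
0.2 9.72 [ 0.6263 -0.0508  0.1656] F [-0.3  0.2 -0.7] w 0.0167 f 39.1
0.18 9.97 [ 0.6265 -0.051   0.1624] F [ 0.4  0.9 -1. ] w 0.0171 f 39.0
0.16 10.22 [ 0.6268 -0.0512  0.1591] F [ 0.1  0.6 -0.9] w 0.0166 f 39.0
0.145 10.47 [ 0.627  -0.0513  0.1565] F [ 0.5  0.5 -0.6] w 0.0169 f 39.1
0.13 10.72 [ 0.6272 -0.0514  0.154 ] F [ 0.3  0.2 -0. ] w 0.0168 f 39.1
0.11 10.97 [ 0.6275 -0.0516  0.1507] F [ 0.7 -1.  -0.6] w 0.0169 f 39.1
0.08 11.22 [ 0.6278 -0.0517  0.1457] F [ 1.7 -0.4 -0.6] w 0.0168 f 39.1
0.05 11.47 [ 0.628  -0.0519  0.1407] F [ 0.1 -0.3 -0.6] w 0.0168 f 39.1
0.025 11.72 [ 0.6282 -0.0519  0.1366] F [-0.1 -0.1 -0.3] w 0.0169 f 39.1
0.0 11.97 [ 0.6284 -0.052   0.1325] F [-0.4 -0.5  1.2] w 0.0171 f 39.3
```

View pics/side2c.png

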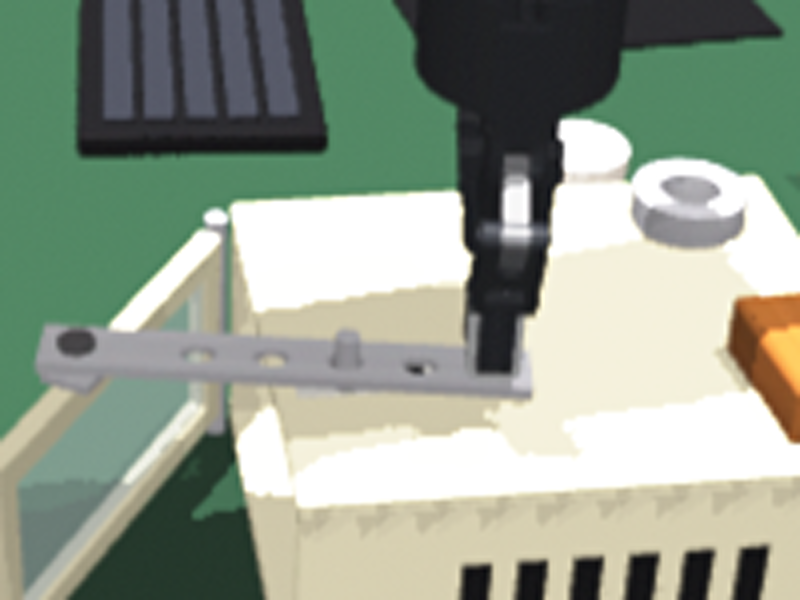

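The peg stands through the third hole from the pivot, at (347,350), and the bar is level. Now I'll release and retreat.

```bash
python3 - <<'E'
from plan import *
manip.set_gripper(.045); state("open")
_,p,y=over(peg,0.); t,q=tcp(p,y,0.,1)
manip.move_straight(t+[0,0,.12],q,feed=.12); 
manip.move_to([.3,-.55,.3],manip.read_state()["tool_rot"]); state("away")
c=manip.read_camera("top"); save(c,"top3")
cv2.imwrite("pics/top3c.png",cv2.resize(c["pixels"][80:285,260:490,::-1],None,fx=2.9,fy=2.9,interpolation=cv2.INTER_CUBIC))
P=cloud(c); Z=P[...,2]; b=np.array([*p,0]);d=np.array([np.cos(y),np.sin(y),0])
r=P-b; u=r@d; v=r@np.array([-d[1],d[0],0])
for lo,hi in((0,.03),(.06,.075),(.12,.13),(.148,.155)):
    m=(u>lo)&(u<hi)&(abs(v)<.008); print(lo,np.median(Z[m]).round(4))
E
```

```text
open 12.41 [ 0.6283 -0.0519  0.1326] F [-0.3 -0.5 -0.2] w 0.0453 f 0.0
away 15.7 [ 0.3011 -0.5493  0.2998] F [-0.9 -0.  -0.2] w 0.045 f 0.0
0 0.1292
0.06 0.1285
0.12 0.1284
0.148 0.1288
```

View pics/top3c.png

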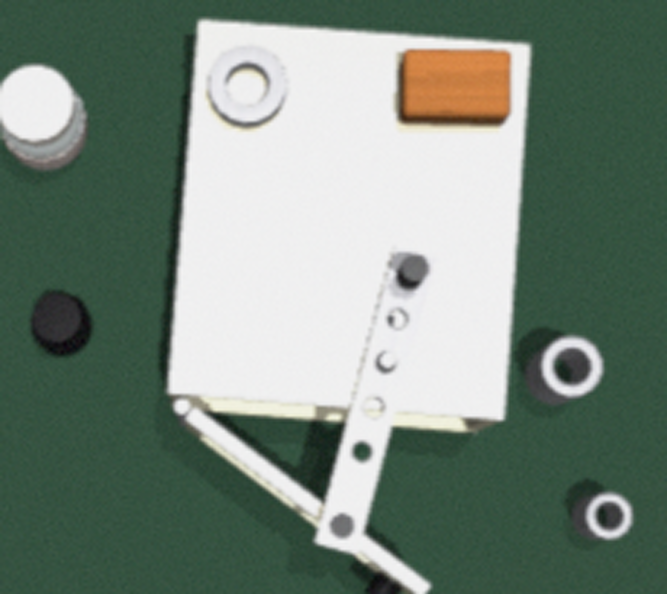

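The bar lies level, with its top at 0.129 m along its whole length. The peg fills the second hole from the knob, at (386,361), and the things on the roof and around the cabinet have not moved.

```bash
python3 -c "
from rig import manip
print(manip.job_done())"
```

```text
the job is handed in; nothing more can be done
None
```

The job is handed in: the stay's second hole from the knob is over the peg with the bar lying flat and released, nothing else looks disturbed, and the arm was clear at 15.7 s of the 51 s allowed.

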